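# Load a paper roll on its sprung spindle into the desk dispenser

## Robot

A 6-joint arm with a two-finger parallel gripper is mounted at the origin on the work surface; the furniture and walls round the work are solid. World frame = base frame: x ahead of the robot, y to its left, z up, the work surface at z = 0. Lengths are in mm, angles in rad, forces in N, time in s.
With the tool pointing down it reaches from about 275 to 750 mm from the base axis. Payload 10.2 kg.
Tool frame: the origin (TCP) lies between the finger pads; the fingertips stand 8 mm ahead of it and the grasp point (between the pads) lies 11 mm behind it; z points along the fingers, y is the direction in which the jaws open and shut (so a half turn about z gives the same grasp; the last joint's range is limited). The gripper opens to 85 mm and grips with 20 to 120 N. Pads are 22 mm wide; open, the fingers measure 114 mm over their backs; the gripper's body (76 mm by 85 mm) begins 54 mm behind the grasp point. The pads swing forward as they close: fully open they stand 13 mm farther back than shut.
Start: joints at [0.941, 0.313, 1.498, -0, 1.331, -0.223], TCP at [207.741, 482.156, 239.294] pointing down, gripper open.
Joint ranges: [-2.94, 2.94], [-0.97, 2.17], [0.19, 2.56], [-1.23, 4.37], [0.02, 3.11], [-2.88, 2.88]. Speed limits (rad/s): [2.39, 2.39, 3.01, 3.14, 3.14, 3.14].

## Interface

Orientations are given as a rotation vector (axis times angle).
In Python, from rig import manip gives the robot as it stands. Calls block until the motion is done:
- manip.movep(position, orientation): joint-space move of the TCP to a pose.
- manip.move_straight(position, vel=150, rot=None): straight line of the TCP; rot=None keeps the orientation; vel is the mean speed in mm/s.
- manip.goto_joints(angles): joint-space move.
- manip.move_gripper(opening, effort=None): finger opening in mm; effort is the grip in N (None keeps the last); returns when the fingers have stopped.
- manip.sleep(seconds).
- manip.inverse_kinematics(position, orientation): joint angles nearest the present ones, or None.
- manip.snapshot(name): name is "side" or "top"; returns the picture (400x640x3 uint8, red, green, blue); there is no depth.
- manip.get_calibration(name): a dict with "fx", "fy", "cx", "cy" (pixels), "R" (3x3) and "t" (3): a world point X has camera coordinates R X + t. Camera axes: x right, y down, z forward; pixel columns grow to the right and rows downward; lengths in mm; the calibration is good to about 2 mm. A picture is of the moment at which its call begins. get_calibration takes no time and is no camera call.
A pose or a line that the arm cannot do raises manip.MotionError and nothing moves.
- manip.job_done(): hands the job in, once; it reports no verdict.
Readings, each from a call of its own:
- manip.get_clock(): time.
- manip.get_qpos(): joint angles.
- manip.get_qd(): joint speeds.
- manip.get_joint_torque(): joint torques, N m.
- manip.get_tool_pos(): TCP position.
- manip.get_eef_rot(): TCP orientation.
- manip.get_ft_force(): force on the tool from outside, world axes, zero at the start.
- manip.get_moment(): the same for the moment, N m.
- manip.get_gripper_width(): finger opening in mm.
Only numpy, scipy, OpenCV 4.12 (cv2) and the standard library are available. Lean on these libraries where they do the work, as an engineer would, in place of code of your own. Each camera call takes 0.05 s, during which the arm holds its last target.

## Task

Load the spare paper roll into the desk roll dispenser: squeeze the sprung spindle shorter by its two blue collars, bring it between the two orange end cups and let it spring out so that both steel tips sit well inside the cups (either way round). Let go and leave the roll hanging in the dispenser, and do not push the hole punch, sticky notes, stapler or ink bottle about.

Things in the scene. Friction and masses are not known exactly. Their poses are not given: they have to be found in the camera images.
- roll_center (a point): Centre of the loose white paper roll (50 mm diameter, 26 mm wide, about 150 g with its spindle). The spindle is fast in the roll and lies along this point's y axis, with a sprung plunger at each end. At the start it lies level on the rest, this point 58 mm above the desk. A gripper reaching down outside both blue collars and closing along the spindle squeezes both ends in.
- plunger_a (a joint): How far the plunger at the roll's +y end is pushed in, m: 0 fully out, 0.0125 fully in; it springs outwards, 4 N at first, 10 N fully in. It is a steel rod 10 mm thick with a blue collar 28 mm in diameter, 3.5 mm thick. Outer face of the collar: 29.5 mm from roll_center when out, 17 mm when in (collars 59 or 34 mm apart over all).
- plunger_b (a joint): The same, alike in all sizes, for the plunger at the roll's -y end.
- tip_a (a point): Outermost point of the rounded steel tip of the +y plunger: 74.5 mm from roll_center when out, 62 mm when in (tips 149 or 124 mm apart); 45 mm beyond the collar's outer face.
- tip_b (a point): Outermost point of the rounded steel tip of the -y plunger, alike.
- rest: Small wooden rest that carries the roll at the start: 74 mm across, 20 mm along the spindle (its y axis), 38 mm high; origin on the desk straight below the roll. Base fixed to the desk; its saddle stands on two springs and gives way up to 14 mm if the roll is pressed down (3 N at first, 7 N at the bottom), as when closing jaws drag it down.
- dispenser_axis (a point): Point half-way between the two orange end cups of the grey dispenser (fixed to the desk), on their common axis, 75 mm above the desk; y along the cups' axis, z up. Base 110 x 200 x 10 mm; two uprights 32 mm wide (x), their inner faces 150 mm apart, rising 91 mm above the desk; a low tear bar 38 mm high at x = -50 mm.
- cup_left (a point): Centre of the mouth of the cup at +y of dispenser_axis, 66 mm from it (mouths 132 mm apart); it opens towards the other cup. Cup 7 mm deep, 20 mm wide at the mouth, 16 mm at its floor; floors 146 mm apart, so the springs hold a spindle of 149 mm in place.
- cup_right (a point): Centre of the mouth of the like cup at -y of dispenser_axis, opening towards +y.
- hole_punch: Black and grey hole punch, 122 x 118 x 70 mm; origin under its centre. Leave it alone.
- sticky_notes: Yellow pad of sticky notes, 76 x 76 x 23 mm; origin under its centre. Leave it alone.
- stapler: Black stapler, 42 x 153 x 60 mm; origin under its centre. Leave it alone.
- ink_bottle: Blue ink bottle with a white cap, 50 x 50 x 73 mm; origin under its centre. Leave it alone.
There are look-alikes about, which are no part of the job. There is more than one size of the part that bears roll_center; the job needs the smallest.

How it is judged:
By the outcome, as a careful person would: the job done as asked, in the order asked, and still so for the second after the job is handed in, with the robot touching nothing.
It also fails if it takes over 43 s, if anything falls off the work surface, if the arm or the gripper's body presses on something with over 40 N, if the wrist force passes 120 N, or if a joint passes its speed limit or range.

## Working session

There is one attempt and no reset: what is moved stays moved. The work goes in short steps, each a Python script; the robot and the scene stay as the last script left them, time stands still between calls to the robot, and variables do not carry over. Pictures are saved under pics/ and viewed, and the job is handed in when it is done.

```bash
mkdir -p pics; ls; python3 - <<'E'
from rig import manip
import cv2,numpy as np
for n in ("side","top"):
    im=manip.snapshot(n); cv2.imwrite(f"pics/{n}0.png",im[:,:,::-1])
    c=manip.get_calibration(n); print(n,{k:np.round(v,4).tolist() for k,v in c.items()})
    R=np.array(c["R"]);print(-R.T@np.array(c["t"]))
print(manip.get_clock(),manip.get_eef_rot())
E
```

```text
pics
side {'fx': 380.4942, 'fy': 380.4942, 'cx': 318.3479, 'cy': 201.3282, 'R': [[0.8365, -0.5479, -0.0061], [-0.2794, -0.4168, -0.865], [0.4714, 0.7253, -0.5017]], 't': [-455.207, 246.4164, 889.7047]}
[  30.21553229 -792.01537882  656.74013895]
top {'fx': 400.8368, 'fy': 400.8368, 'cx': 321.7514, 'cy': 198.4986, 'R': [[0.0034, -1.0, 0.0048], [-0.9909, -0.004, -0.1344], [0.1344, -0.0043, -0.9909]], 't': [48.9842, 559.8761, 1065.0228]}
[ 411.50363031   55.81100703 1130.34689624]
0.1 [-6.34509496e-01 -3.07636601e+00  1.67507525e-03]
```

View pics/side0.png

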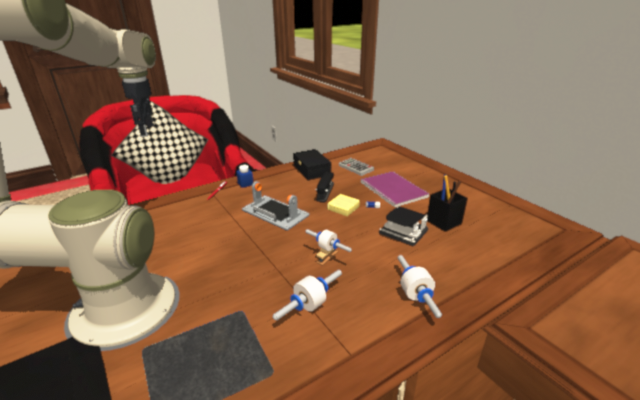

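View pics/top0.png

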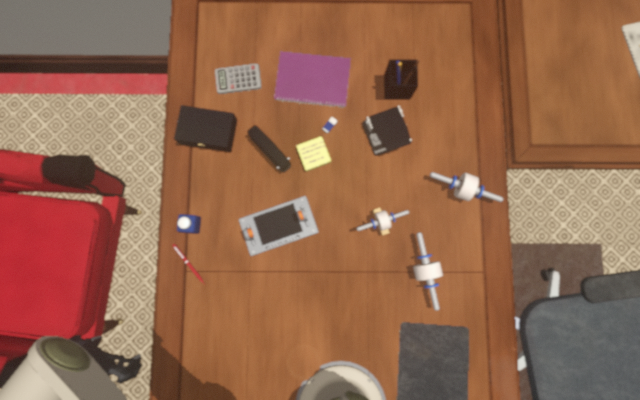

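Three rolls could be taken for the part, at top-view pixels (382,221), (427,271) and (466,187). In the side view they are at (327,241), (310,293) and (418,285). The one at (382,221) is the smallest and sits on a wooden rest, so I'm choosing it. I'll check that with close crops.

```bash
python3 - <<'E'
import cv2,numpy as np
t=cv2.imread("pics/top0.png");s=cv2.imread("pics/side0.png")
a=cv2.resize(t[190:262,230:420],None,fx=4.2,fy=4.2,interpolation=cv2.INTER_CUBIC)
cv2.imwrite("pics/ctop.png",a)
a=cv2.resize(s[170:275,235:360],None,fx=5.6,fy=5.6,interpolation=cv2.INTER_CUBIC)
cv2.imwrite("pics/cside.png",a)
print(a.shape)
E
```

```text
(588, 700, 3)
```

View pics/ctop.png

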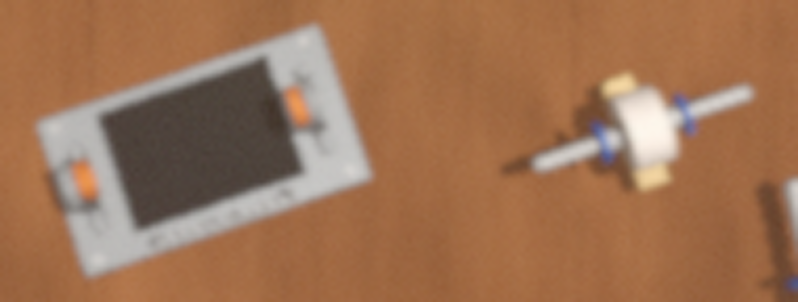

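View pics/cside.png

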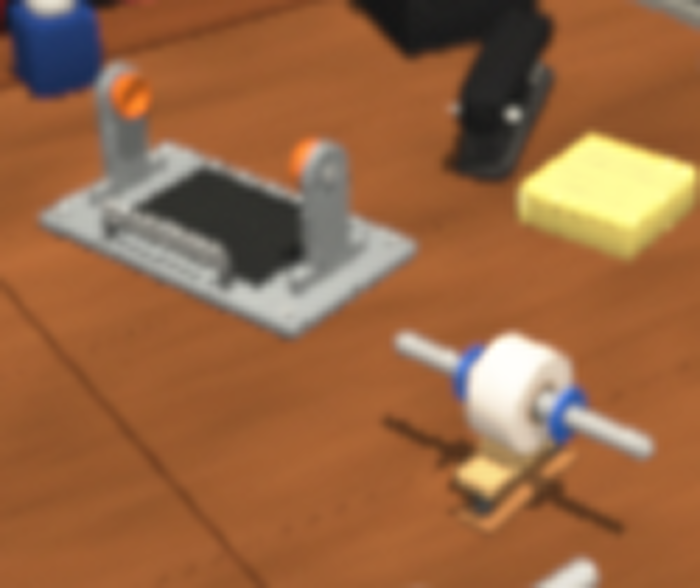

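The crops confirm it: white roll, two blue collars, on a light wooden rest. It is visibly smaller than the other two. The dispenser's orange cups are at about (250,233) and (300,215) in the top view, and the tear bar is on the side nearest the robot. Next I'll measure with both cameras.

```bash
cat > h.py <<'E'
import numpy as np, cv2
from scipy.optimize import least_squares
from scipy.spatial.transform import Rotation as Ro
import json,os
def proj(c,X):
    X=np.atleast_2d(X); p=X@np.array(c["R"]).T+np.array(c["t"])
    return np.c_[c["fx"]*p[:,0]/p[:,2]+c["cx"], c["fy"]*p[:,1]/p[:,2]+c["cy"]]
def fr(x,y,yaw,P,z0=0):
    P=np.atleast_2d(np.array(P,float));c,s=np.cos(yaw),np.sin(yaw)
    return np.c_[x+c*P[:,0]-s*P[:,1], y+s*P[:,0]+c*P[:,1], z0+P[:,2]]
def blobs(bgr,kind,roi=None,mina=3):
    h=cv2.cvtColor(bgr,cv2.COLOR_BGR2HSV)
    if kind=="blue": m=cv2.inRange(h,(105,110,60),(125,255,255))
    if kind=="orange": m=cv2.inRange(h,(4,190,190),(16,255,255))
    if roi: 
        k=np.zeros_like(m);x0,x1,y0,y1=roi;k[y0:y1,x0:x1]=1;m=m*k
    n,l,st,ce=cv2.connectedComponentsWithStats(m)
    return [(np.round(ce[i],2).tolist(),int(st[i,4])) for i in range(1,n) if st[i,4]>=mina]
E
python3 - <<'E'
from h import *
from rig import manip
C={n:manip.get_calibration(n) for n in("side","top")}
I={n:cv2.imread(f"pics/{n}0.png") for n in C}
for n in C:
    print(n,"blue",blobs(I[n],"blue"));print(n,"orange",blobs(I[n],"orange"))
T=lambda u,v:(230+(u+.5)/4.2-.5,190+(v+.5)/4.2-.5)
S=lambda u,v:(235+(u+.5)/5.6-.5,170+(v+.5)/5.6-.5)
# dispenser: base corners z=10 (bottom-visible edges), local (+-55,+-100,10)
obs=[("top",T(318,23),(55,-100,10)),("top",T(371,180),(-55,-100,10)),("top",T(37,121),(55,100,10)),("top",T(88,275),(-55,100,0)),
 ("side",S(417,243),(55,-100,10)),("side",S(38,218),(-55,100,10)),("side",S(295,325),(-55,-100,10))]
def res(p,obs,z0=0): return np.concatenate([proj(C[n],fr(*p[:3],l,z0))[0]-o for n,o,l in obs])
r=least_squares(res,[420,160,.35],args=(obs,));print("disp",r.x,r.fun.round(1))
rt=least_squares(res,[420,160,.35],args=(obs[:4],));print("disp top",rt.x)
# roll
o2=[("top",T(533,164),(0,74.5,0)),("top",T(752,92),(0,-74.5,0)),("side",S(396,338),(0,74.5,0)),("side",S(652,449),(0,-74.5,0))]
f=lambda p,o:np.concatenate([proj(C[n],fr(*p[:3],l,p[3] if len(p)>3 else 58))[0]-q for n,q,l in o])
for o in(o2,o2[:2],o2[2:]): 
    r2=least_squares(f,[420,0,.3],args=(o,));print("roll",r2.x,r2.fun.round(1))
r3=least_squares(f,[420,0,.3,58],args=(o2,));print("roll z",r3.x,r3.fun.round(1))
for n in C:
    print(n,"collars",proj(C[n],fr(*r2.x[:3],[(0,27.7,0),(0,-27.7,0)],58)).round(1).tolist(),"cups",proj(C[n],fr(*r.x,[(0,70,75),(0,-70,75)])).round(1).tolist())
E
```

```text
side blue [([244.34, 177.86], 188), ([443.13, 193.45], 38), ([370.95, 203.81], 21), ([317.5, 235.62], 8), ([335.0, 243.29], 21), ([407.31, 268.46], 13), ([323.7, 283.27], 44), ([423.99, 293.9], 108), ([297.32, 301.49], 84)]
side orange [([258.33, 186.96], 24), ([287.56, 197.0], 9)]
top blue [([329.0, 125.67], 3), ([454.5, 178.0], 4), ([451.67, 184.67], 3), ([482.0, 188.0], 3), ([479.6, 194.6], 5), ([191.79, 224.47], 38), ([435.0, 284.67], 3), ([427.0, 286.0], 3)]
top orange []
disp [4.88141668e+02 1.72782748e+02 3.38197397e-01] [ 0.2 -0.1  0.4 -0.6 -0.5 -0.2  0.   0.6  0.4 -0.1 -0.2 -0.7 -0.5  0.7]
disp top [4.87914510e+02 1.72860106e+02 3.33177195e-01]
roll [ 4.99772413e+02 -1.11834899e+02  3.30938044e-01] [-0.3  0.1 -0.2 -0.5  0.4  0.5 -0.4  0.7]
roll [ 4.99216152e+02 -1.12468119e+02  3.19804364e-01] [-0.1  0.   0.1 -0. ]
roll [ 5.01178727e+02 -1.09976415e+02  3.49303801e-01] [ 0.2  0.2 -0.1 -0.2]
roll z [ 4.99251051e+02 -1.12283081e+02  3.29974289e-01  6.02653282e+01] [-0.   0.2  0.1 -0.4  0.3 -0.1 -0.5  0.1]
side collars [[319.0, 236.0], [335.9, 243.2]] cups [[257.9, 186.7], [290.3, 199.4]]
top collars [[372.1, 222.8], [391.4, 215.8]] cups [[250.2, 232.1], [300.7, 214.6]]
```

The roll measures (499.6, −112, 58) with yaw 0.328, and the dispenser (488, 172.8) with yaw 0.336. Residuals are below 0.7 px. The projected collars and cups land on their blobs, and a free-height fit gives 60 mm against the 58 mm stated. I'll move above the roll.

```bash
cat >> h.py <<'E'
def rv(yaw): # tool z down, tool y along direction yaw+90deg
    y=np.array([-np.sin(yaw),np.cos(yaw),0]);z=np.array([0,0,-1.]);x=np.cross(y,z)
    return Ro.from_matrix(np.c_[x,y,z]).as_rotvec()
E
python3 - <<'E'
from h import *
from rig import manip
for nm,p,yaw in(("roll",[499.6,-112,200],.328),("disp",[488,172.8,200],.336)):
    for k in(0,np.pi):
        q=manip.inverse_kinematics(p,rv(yaw+k));print(nm,k,None if q is None else np.round(q,2))
q=[manip.inverse_kinematics(p,rv(.33)) for p in([499.6,-112,65],[488,172.8,80])];print(np.round(q,2))
p=[499.6,-112,150]
manip.move_gripper(68,20)
manip.movep(p,rv(.328))
print(manip.get_clock(),manip.get_tool_pos(),manip.get_gripper_width(),manip.get_ft_force())
manip.move_straight([499.6,-112,100])
for n in("side","top"): cv2.imwrite(f"pics/{n}1.png",manip.snapshot(n)[:,:,::-1])
s=cv2.imread("pics/side1.png");t=cv2.imread("pics/top1.png")
a=cv2.resize(s[190:275,275:375],None,fx=4,fy=4,interpolation=3);b=cv2.resize(t[180:265,340:440],None,fx=4,fy=4,interpolation=3)
cv2.imwrite("pics/c1.png",np.hstack([a,b]))
print(manip.get_clock())
E
```

```text
roll 0 [-0.45  0.32  1.6   0.    1.23 -2.35]
roll 3.141592653589793 [-0.45  0.32  1.6  -0.    1.23  0.79]
disp 0 [ 0.11  0.33  1.58 -0.    1.23 -1.79]
disp 3.141592653589793 [0.11 0.33 1.58 0.   1.23 1.35]
[[-0.45  0.5   1.74 -0.    0.91 -2.35]
 [ 0.11  0.48  1.71 -0.    0.95 -1.79]]
2.8 [ 499.70961629 -111.45782779  150.06259764] 68.22041186603856 [-0.61664952  0.07251024  1.22786075]
3.3833
```

View pics/c1.png

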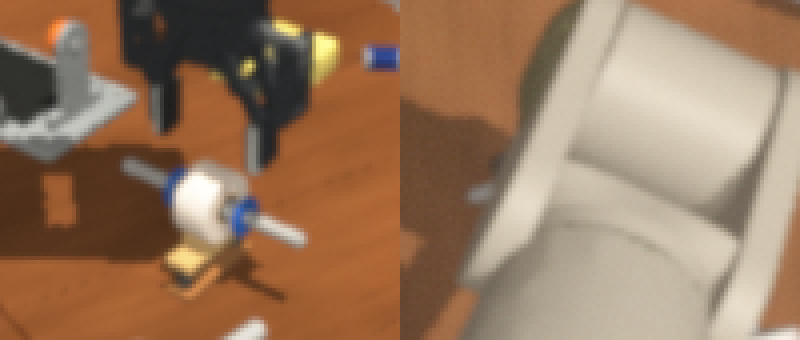

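The side view shows the open fingers above the roll, with their tips at about (317,223) and (340,232), straddling the two blue collars. The top view is blocked by the arm. I'll check the tip height from these pixels, then descend with force checks.

```bash
python3 - <<'E'
from h import *
from rig import manip
c=manip.get_calibration("side")
for z in(90,95,100,105):
    print(z,proj(c,fr(499.6,-112,.328,[(0,34,0),(0,48,0),(0,-34,0),(0,-48,0)],z)).round(1).tolist())
p=np.array([499.6,-112,100.])
f0=np.array(manip.get_ft_force());print(f0.round(2))
for z in (80,74,71,69,67,65.5,64,62.5,61,59.5,58):
    p[2]=z;manip.move_straight(p,vel=40 if z>75 else 15)
    f=np.array(manip.get_ft_force())-f0;print(z,f.round(2),round(manip.get_tool_pos()[2],2))
    if abs(f[2])>2 or np.hypot(f[0],f[1])>3: break
cv2.imwrite("pics/side2.png",manip.snapshot("side")[:,:,::-1])
s=cv2.imread("pics/side2.png");cv2.imwrite("pics/c2.png",cv2.resize(s[190:275,275:375],None,fx=6,fy=6,interpolation=3))
print(manip.get_clock())
E
```

```text
90 [[317.1, 225.8], [313.0, 224.0], [337.9, 234.7], [342.3, 236.6]]
95 [[317.1, 224.2], [313.0, 222.5], [337.9, 233.1], [342.4, 235.0]]
100 [[317.1, 222.6], [313.0, 220.9], [338.0, 231.5], [342.4, 233.4]]
105 [[317.1, 221.1], [313.0, 219.3], [338.0, 229.9], [342.5, 231.8]]
[-0.12  0.25  0.19]
80 [ 0.41  0.03 -0.7 ] 80.0
74 [-0.12 -1.03  0.59] 73.98
71 [-0.31  0.52 -0.25] 70.91
69 [ 0.21 -0.53 -0.46] 68.89
67 [ 0.68 -0.42  0.25] 66.9
65.5 [ 0.47 -0.87 -0.61] 65.39
64 [-0.   -0.7  -0.31] 63.95
62.5 [-0.53  0.27  1.49] 62.52
61 [ 0.17 -1.32  2.06] 61.02
6.55
```

View pics/c2.png

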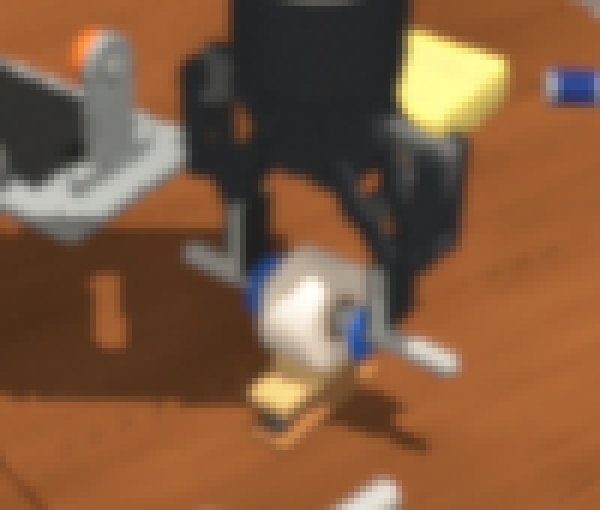

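The rod-top contact shows at TCP z≈62.5 with a force of about 1.5–2 N. In the side crop both fingertips sit just outside the blue collars, at about (314,236) and (339,247), above the rods. I'll close in stages and lift slightly each time to offset the forward swing of the pads.

```bash
python3 - <<'E'
from h import *
from rig import manip
p=np.array([499.6,-112,65.6])
manip.move_straight(p,vel=30)
for w,z in((60,65.6),(54,66.7),(48,67.7),(42,68.6),(33,69.3)):
    p[2]=z;manip.move_straight(p,vel=30)
    manip.move_gripper(w,40)
    print(w,z,round(manip.get_gripper_width(),2),np.round(manip.get_ft_force(),2),round(manip.get_clock(),2))
cv2.imwrite("pics/side3.png",manip.snapshot("side")[:,:,::-1])
s=cv2.imread("pics/side3.png");cv2.imwrite("pics/c3.png",cv2.resize(s[190:275,275:375],None,fx=6,fy=6,interpolation=3))
print(manip.get_clock())
E
```

```text
60 65.6 60.16 [0.02 0.01 0.82] 7.35
54 66.7 54.52 [-0.12  0.25  1.08] 7.83
48 67.7 48.16 [ 0.17 -0.04  1.64] 8.32
42 68.6 42.18 [0.42 0.9  1.43] 8.8
33 69.3 33.27 [ 0.52 -0.5   1.04] 9.3
9.35
```

View pics/c3.png

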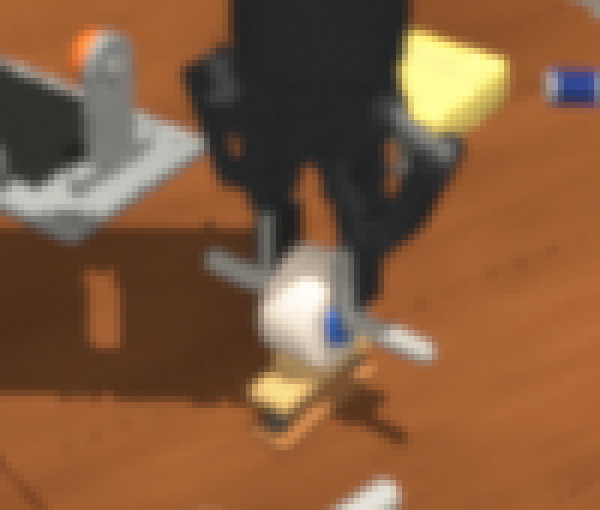

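Both tips have moved inwards, to about (309,233) and (347,248), and the fingers press on both collars, so the spindle is squeezed. I'll lift and check it.

```bash
python3 - <<'E'
from h import *
from rig import manip
f0=np.array(manip.get_ft_force())
manip.move_straight([499.6,-112,100],vel=60)
manip.move_straight([499.6,-112,150],vel=120)
print(np.round(np.array(manip.get_ft_force())-f0,2),manip.get_gripper_width())
manip.movep([488,172.8,150],rv(.336))
print(manip.get_tool_pos(),np.round(manip.get_ft_force(),2),manip.get_gripper_width())
manip.sleep(.15)
for n in("side","top"): cv2.imwrite(f"pics/{n}4.png",manip.snapshot(n)[:,:,::-1])
s=cv2.imread("pics/side4.png");t=cv2.imread("pics/top4.png")
a=cv2.resize(s[130:240,220:330],None,fx=5,fy=5,interpolation=3);cv2.imwrite("pics/c4.png",a)
cv2.imwrite("pics/c4t.png",cv2.resize(t[180:270,220:340],None,fx=5,fy=5,interpolation=3))
print(manip.get_clock())
E
```

```text
[-0.4   0.4  -3.79] 33.4539398864507
[488.27258264 171.90594367 149.75058101] [-0.11 -0.32 -2.03] 33.5177139469878
11.925
```

View pics/c4.png

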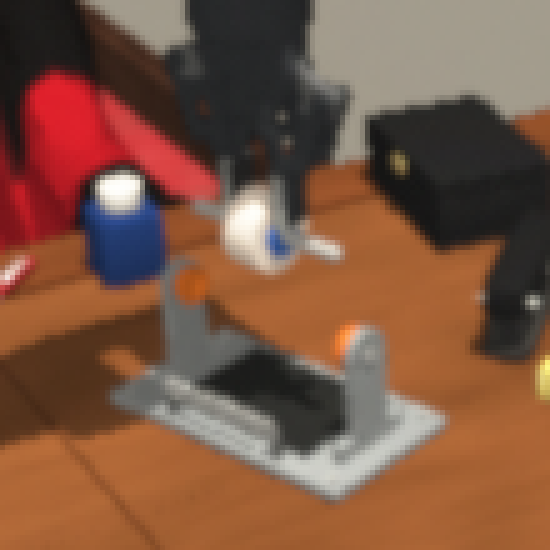

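View pics/c4t.png

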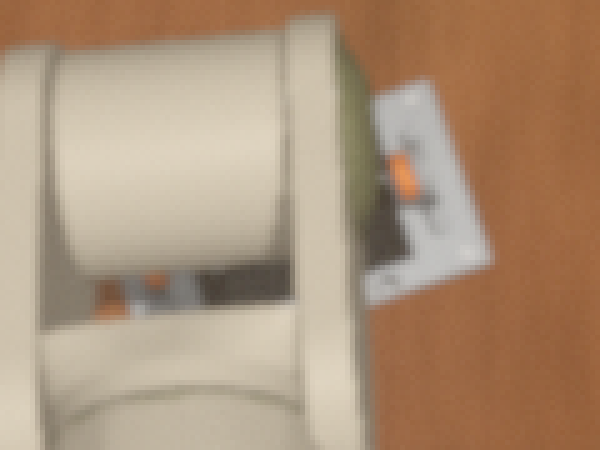

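The roll is held above the dispenser, with tips at about (258,170) and (288,180) in the side view and the cups below and clear. Next I'll estimate where the roll sits in the tool.

```bash
python3 - <<'E'
from h import *
from rig import manip
c=manip.get_calibration("side");tp=manip.get_tool_pos();print(tp)
S=lambda u,v:(220+(u+.5)/5-.5,130+(v+.5)/5-.5)
R=S(344,254);L=S(190,205)
def f(p): # y-offset local, z, pitch about x(local)
    P=[(0,62+p[0],62*np.sin(p[2])),(0,-62+p[0],-62*np.sin(p[2]))]
    q=proj(c,fr(tp[0],tp[1],.336,P,p[1]));return np.r_[q[0]-L,q[1]-R]
r=least_squares(f,[0,140,0]);print("yoff,z,pitch",r.x,r.fun.round(2),"z rel tool",r.x[1]-tp[2])
im=cv2.imread("pics/side4.png");h=cv2.cvtColor(im,cv2.COLOR_BGR2HSV)
m=cv2.inRange(h,(0,0,170),(40,90,255));k=np.zeros_like(m);k[160:188,262:282]=1;m*=k
ys,xs=np.nonzero(m);print("white bbox",xs.min(),xs.max(),ys.min(),ys.max(),xs.mean(),ys.mean())
for z in(134,137,140): 
    a=np.linspace(0,2*np.pi,60);P=np.concatenate([np.c_[25*np.cos(a),0*a+s*13,25*np.sin(a)] for s in(-1,1)])
    q=proj(c,fr(tp[0],tp[1],.336,P,z));print(z,q.min(0),q.max(0))
im3=cv2.imread("pics/side3.png")
E
python3 - <<'E'
import cv2,numpy as np
s=cv2.imread("pics/side4.png")
cv2.imwrite("pics/c4b.png",cv2.resize(s[155:195,245:300],None,fx=14,fy=14,interpolation=cv2.INTER_NEAREST))
E
```

```text
[488.28558287 172.02330132 149.98620139]
yoff,z,pitch [-8.14050033e-01  1.37378761e+02 -2.05095763e-02] [ 0.82 -0.08 -0.72  0.04] z rel tool -12.607440434133679
white bbox 264 281 168 184 269.5241935483871 175.7258064516129
134 [263.75967424 167.34346226] [281.10619439 185.17865037]
137 [263.6830606 166.4617638] [281.05308358 184.31765181]
140 [263.60624855 165.57780911] [280.99983795 183.45444462]
```

View pics/c4b.png

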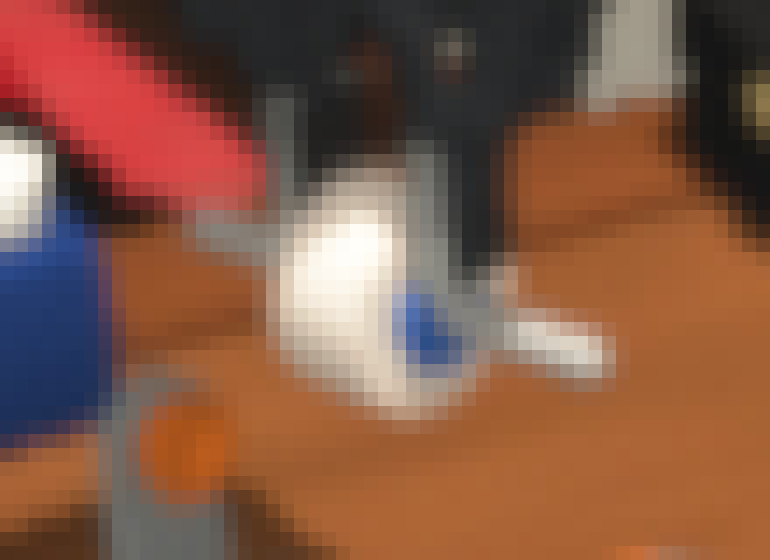

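The roll axis is about 13 mm below the TCP: the tip fit gives −12.6, the roll's lower edge agrees, and −13 would be the rod touching the fingertips. Tilt is small. I'll descend to just above the uprights and check alignment with the cups.

```bash
python3 - <<'E'
from h import *
from rig import manip
manip.move_straight([487.7,173.5,112],vel=80)
manip.sleep(.15)
print(manip.get_tool_pos(),np.round(manip.get_ft_force(),2),manip.get_gripper_width())
s=manip.snapshot("side")[:,:,::-1].copy();cv2.imwrite("pics/side5.png",s)
t=manip.snapshot("top")[:,:,::-1];cv2.imwrite("pics/top5.png",t)
x0,y0,k=240,155,11
a=cv2.resize(s[155:205,240:310],None,fx=k,fy=k,interpolation=3)
c=manip.get_calibration("side")
q=proj(c,fr(488,172.8,.336,[(0,66,75),(0,-66,75),(0,62,99),(0,-62,99),(0,0,99)]))
for i,p in enumerate(q):
    cv2.drawMarker(a,tuple(int(v) for v in ((p-[x0,y0]+.5)*k)),(0,255,0) if i<2 else (255,255,0),0,12,1)
cv2.imwrite("pics/c5.png",a);print(manip.get_clock())
E
```

```text
[488.00161304 173.53361365 112.52332022] [-0.35  0.16 -1.39] 33.2194534197856
12.8
```

View pics/c5.png

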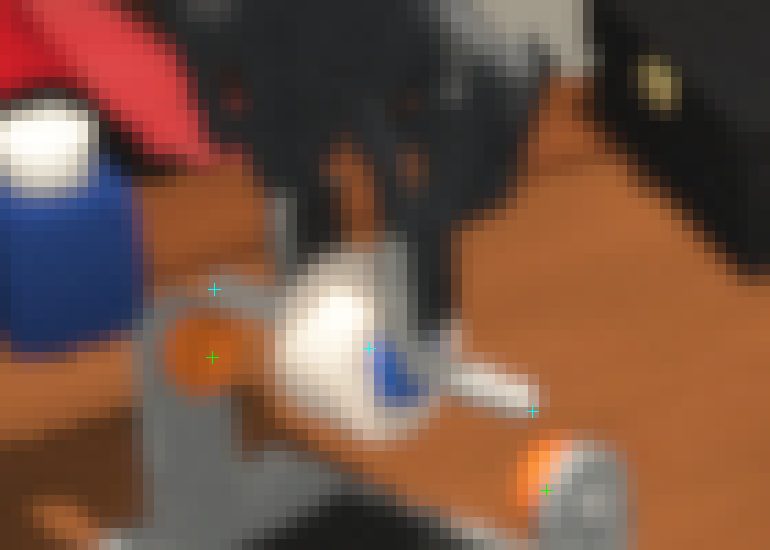

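The two tips are at about (259,181) and (289,191), over the cups at about (258,187) and (289,200), with the right tip slightly higher than the model. I'll overlay cup and rod outlines to find the offset between tips and cups.

```bash
python3 - <<'E'
from h import *
from rig import manip
c=manip.get_calibration("side")
s=cv2.imread("pics/side5.png");x0,y0,k=240,160,13
a=cv2.resize(s[160:205,240:300],None,fx=k,fy=k,interpolation=3)
A=np.linspace(0,2*np.pi,60)
def pl(P,col,z0=0,pose=(488,172.8,.336)):
    q=((proj(c,fr(*pose,P,z0))-[x0,y0]+.5)*k).astype(int);cv2.polylines(a,[q],False,col,1)
for sg in(1,-1):
    for r in(10,): pl(np.c_[r*np.cos(A),0*A+sg*66,75+r*np.sin(A)],(0,255,0))
    h=np.linspace(0,np.pi,30);pl(np.r_[[(16,sg*75,10)],np.c_[16*np.cos(h),0*h+sg*75,75+16*np.sin(h)],[(-16,sg*75,10)]],(255,255,0))
tp=manip.get_tool_pos();print(tp)
for z in(99.5,):
  pose=(tp[0],tp[1],.336)
  for dx,dz in((0,5),(0,-5)): pl([(0,-62,z+dz),(0,62,z+dz)],(255,0,255),0,pose)
  for sg in(1,-1): pl(np.c_[5*np.cos(A),0*A+sg*60,z+5*np.sin(A)],(255,0,255),0,pose)
cv2.imwrite("pics/c6.png",a)
E
```

```text
[487.9049149  173.51897486 112.42113648]
```

View pics/c6.png

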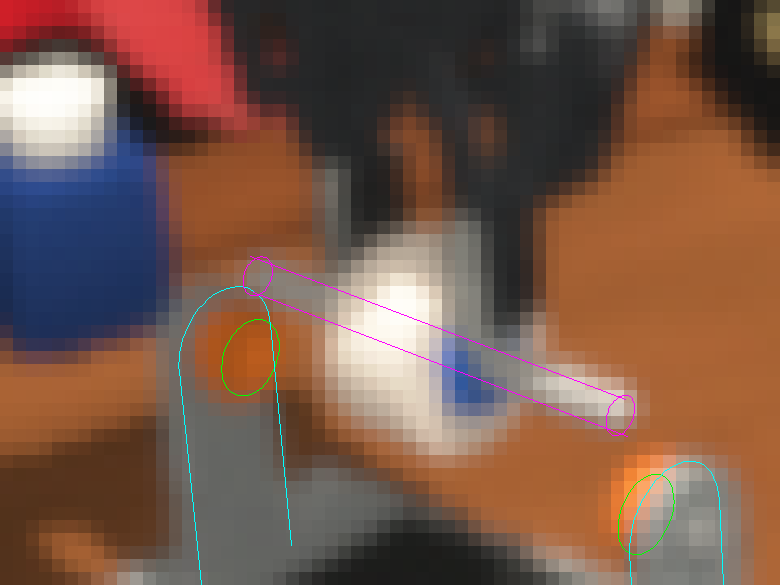

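The cup and upright outlines match within about 1 px, and the rod sits about 0–2 mm above the model. The roll should therefore be about 12.5 mm below the TCP. I'll lower it between the cups with force checks.

```bash
python3 - <<'E'
from h import *
from rig import manip
p=np.array([487.7,173.4,112.])
f0=np.array(manip.get_ft_force())
for z in(104,98,93,90,87.5):
    p[2]=z;manip.move_straight(p,vel=40)
    f=np.array(manip.get_ft_force())-f0;print(z,f.round(2),np.round(manip.get_tool_pos(),2))
    if np.linalg.norm(f)>4: print("CONTACT");break
manip.sleep(.15)
print((np.array(manip.get_ft_force())-f0).round(2),manip.get_gripper_width())
s=manip.snapshot("side")[:,:,::-1];cv2.imwrite("pics/side7.png",s)
t=manip.snapshot("top")[:,:,::-1];cv2.imwrite("pics/top7.png",t)
a=cv2.resize(s[160:210,240:305],None,fx=9,fy=9,interpolation=3)
cv2.imwrite("pics/c7.png",a);print(manip.get_clock())
cv2.imwrite("pics/c7t.png",cv2.resize(t[190:260,230:330],None,fx=6,fy=6,interpolation=3))
E
```

```text
104 [ 0.84 -0.65 -0.48] [487.53 173.35 103.66]
98 [ 1.01 -0.62 -0.07] [487.54 173.38  97.72]
93 [ 0.78 -0.96 -0.14] [487.55 173.4   92.73]
90 [-0.14 -0.61  0.49] [487.63 173.38  89.86]
87.5 [ 0.3  -1.03 -1.07] [487.63 173.4   87.37]
[-0.92 -0.38 -0.6 ] 33.19442104278004
14.475
```

View pics/c7.png

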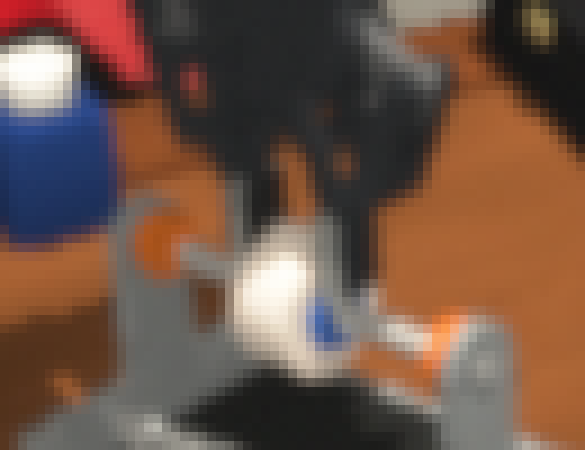

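View pics/c7t.png

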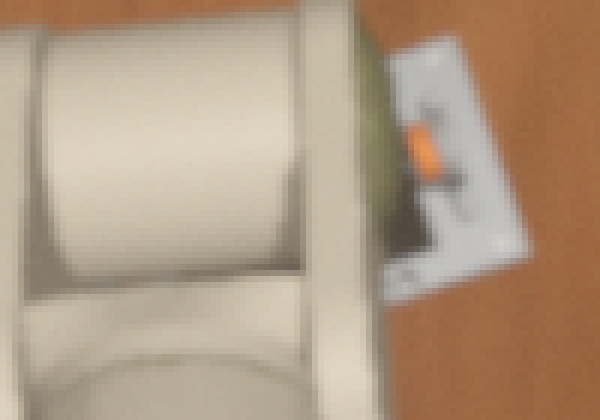

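The left rod end is at about (260,188), on the orange disc at (258,187). The right rod runs into the orange crescent at about (288,199), and there is no contact force. Both are in line with the cups, so I'll let the spindle out in stages.

```bash
python3 - <<'E'
from h import *
from rig import manip
p=np.array([487.7,173.4,87.5])
f0=np.array(manip.get_ft_force())
for w,dz in((38,-.3),(42,-.7),(46,-1.3),(50,-1.9)):
    manip.move_gripper(w,40);p[2]=87.5+dz;manip.move_straight(p,vel=20)
    f=np.array(manip.get_ft_force())-f0;print(w,f.round(2),round(manip.get_gripper_width(),2))
manip.sleep(.1)
s=manip.snapshot("side")[:,:,::-1];cv2.imwrite("pics/side8.png",s)
a=cv2.resize(s[160:210,240:305],None,fx=9,fy=9,interpolation=3)
cv2.imwrite("pics/c8.png",a);print(manip.get_clock())
E
```

```text
38 [ 1.31 -0.04 -0.12] 37.68
42 [1.01 0.12 0.32] 41.83
46 [-0.12  0.43 -0.85] 45.88
50 [ 1.12  0.08 -0.18] 50.06
16.5
```

View pics/c8.png

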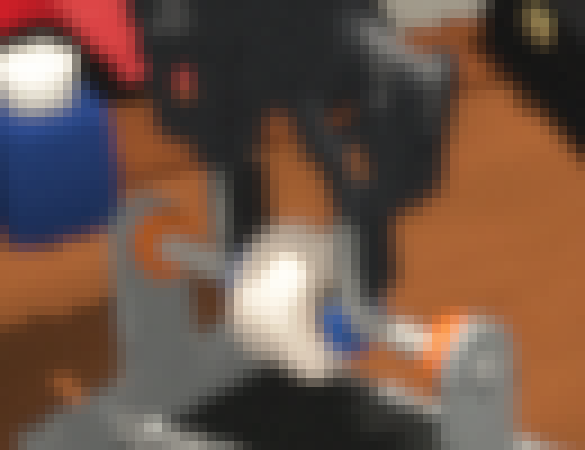

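The left tip is now inside the left cup's orange rim at about (258,187). The right rod disappears into the right cup at about (288,198), with no side force. I'll finish the release.

```bash
python3 - <<'E'
from h import *
from rig import manip
p=np.array([487.7,173.4,87.5])
f0=np.array(manip.get_ft_force())
for w,dz in((53,-2.4),(56,-2.9),(60,-3.0),(66,-2.5)):
    manip.move_gripper(w,40);p[2]=87.5+dz;manip.move_straight(p,vel=20)
    f=np.array(manip.get_ft_force())-f0;print(w,f.round(2),round(manip.get_gripper_width(),2))
s=manip.snapshot("side")[:,:,::-1];cv2.imwrite("pics/side9.png",s)
a=cv2.resize(s[160:210,240:305],None,fx=9,fy=9,interpolation=3)
cv2.imwrite("pics/c9.png",a);print(manip.get_clock())
E
```

```text
53 [-1.14  1.05  0.03] 52.71
56 [-0.85  0.65 -0.04] 55.85
60 [0.28 0.32 1.67] 59.58
66 [-0.38  0.22  1.32] 66.17
18.4333
```

View pics/c9.png

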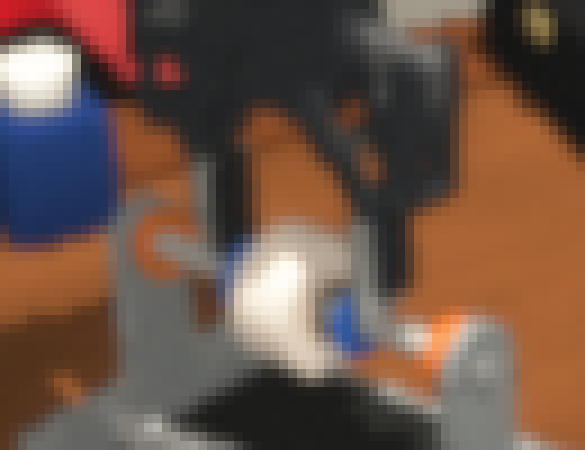

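The fingers are clear of both collars and both tips are in their cups. I'll go straight up, move the arm aside, and take a full look.

```bash
python3 - <<'E'
from h import *
from rig import manip
manip.move_straight([487.7,173.4,105],vel=40);print(np.round(manip.get_ft_force(),2))
manip.move_straight([487.7,173.4,220],vel=150)
manip.movep([430,-150,250],rv(.33))
manip.sleep(.2)
for n in("side","top"): cv2.imwrite(f"pics/{n}10.png",manip.snapshot(n)[:,:,::-1])
s=cv2.imread("pics/side10.png");t=cv2.imread("pics/top10.png")
a=cv2.resize(s[160:225,235:315],None,fx=5,fy=5,interpolation=3);b=cv2.resize(t[190:255,235:315],None,fx=5,fy=5,interpolation=3)
cv2.imwrite("pics/c10.png",np.hstack([a,b]))
for n in("side","top"):
    d=cv2.absdiff(cv2.imread(f"pics/{n}0.png"),cv2.imread(f"pics/{n}10.png")).max(2)
    rois={"side":{"punch":(290,332,148,180),"notes":(325,362,192,218),"ink":(234,256,162,190)},"top":{"punch":(172,240,102,156),"stapler":(244,294,122,175),"notes":(293,333,134,174),"ink":(174,204,210,238)}}[n]
    print(n,{k:int(np.percentile(d[y0:y1,x0:x1],97)) for k,(x0,x1,y0,y1) in rois.items()})
c=manip.get_calibration("top");print(proj(c,fr(488,172.8,.336,[(0,73,75),(0,-73,75),(0,0,75)])).round(1).tolist())
print(manip.get_clock())
E
```

```text
[ 0.39 -0.12 -0.13]
side {'punch': 119, 'notes': 3, 'ink': 3}
top {'punch': 7, 'stapler': 6, 'notes': 6, 'ink': 6}
[[249.1, 232.5], [301.8, 214.4], [275.5, 223.4]]
21.55
```

View pics/c10.png

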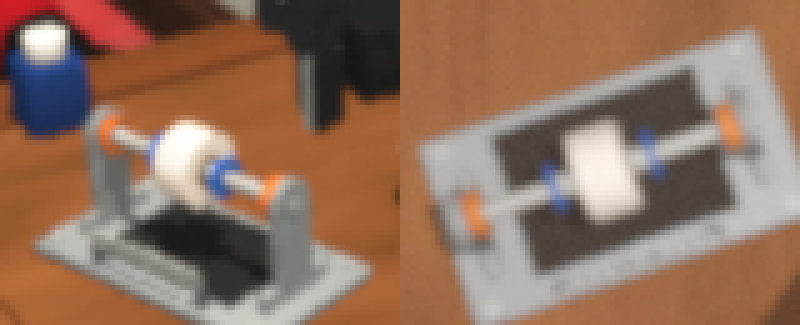

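View pics/top10.png

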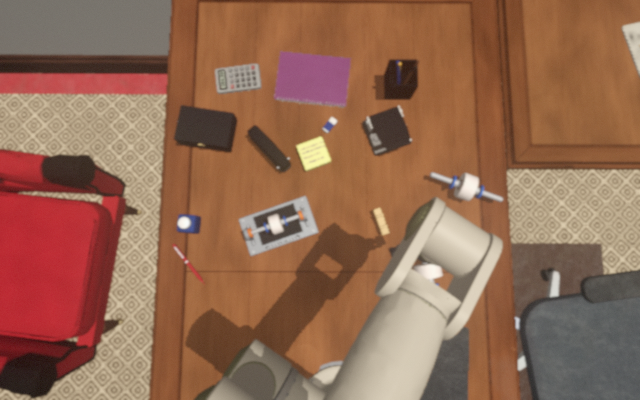

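The roll hangs centred in the dispenser at top pixel (276,224), where the model predicts (275.5,223.4). Both rods go into the orange cups in both views, and the collars are symmetric about the roll. The rest is empty and the gripper is clear.

```bash
python3 - <<'E'
from rig import manip
manip.job_done();print(manip.get_clock())
E
```

```text
the job is handed in; nothing more can be done
the job is handed in; nothing more can be done
```

The paper roll is loaded in the dispenser and hanging there on its own, and I handed the job in at about 21.6 s of the 43 s allowed. I picked the smallest of the three rolls (the one on the wooden rest), squeezed it to about 33 mm over the collars and lowered it between the cups. I then let it out in stages, opened clear and moved the arm away.

**Last checks:** Both views show both rods running into the orange cups. The roll centre is at top pixel (276,224), against (275.5,223.4) expected. In the top view the hole punch, sticky notes, stapler and ink bottle have not moved. The wrist force readings I took stayed within about 4 N.

**Checks that disagreed:**
- The side camera put the roll about 2 mm higher than the stated 58 mm at the start.
- While the roll was held above the cups, the side camera put its right tip about 2 mm higher than expected. That was within the cups' room.
- The side-view comparison flagged a change at the hole punch. I put this down to the gripper standing in front of it there, as the top view shows no change.

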